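Level the hallway shelf on its sprung foot

ROBOT

A 6-joint arm with a two-finger parallel gripper is mounted at the origin on the work surface. World frame = base frame: x ahead of the robot, y to its left, z up, the work surface at z = 0. Lengths are in m, angles in degrees, forces in N, time in s.
With the tool pointing down it reaches from about 0.375 to 0.9 m from the base axis. Payload 3.1 kg.
Tool frame: the origin (TCP) lies on the centre line of the jaws, within the pads' length; the fingertips stand 22 mm ahead of it and the grasp point (between the pads) lies 3 mm ahead of it; z points along the fingers, y is the line along which they close (so a half turn about z gives the same grasp; the last joint's range is limited). The gripper opens to 87 mm and grips with 3 to 60 N. Pads are 19 mm wide; open, the fingers measure 117 mm over their backs; the gripper's body (75 mm by 190 mm) begins 51 mm behind the grasp point.
Start: joints at [-74.685, 30.224, 82.088, -0, 67.689, -10.227], TCP at [0.27, -0.564, 0.209] pointing down, gripper open.
Joint ranges: [-176.69, 176.69], [-43.24, 126.21], [12.49, 139.97], [-82, 262], [0, 151.66], [-163.58, 163.58]. Speed limits (degrees/s): [159.86, 159.86, 180, 180, 180, 180].

INTERFACE

Orientations are given as a 3x3 rotation matrix whose columns are the frame's x, y, z axes.
In Python, from rig import * gives the robot as it stands.
- The arm moves only by the shell command python3 -m jog 'ROWS'. ROWS is text: rows parted by semicolons, each of 7 numbers parted by spaces: the shift along the tool's x, y, z in mm, then the turn, a rotation vector about the tool's x, y, z in rad, then the finger opening in mm, from 0 to 87. In form: tx ty tz ax ay az fingers; .... A call has 1 to 12 rows; each row shifts and turns the commanded pose from where the row before left it, along the tool's axes as they then stand; what a row does not reach is not made up. A row lasts 1/8 s, in which the tool goes at most 62.5 mm and 10.7 degrees, less where a joint would pass 70% of its speed; a pose out of reach is approached as far as the arm can. A call with a gripper value outside its range is refused whole. The fingers move at their own pace and stop on an object; the grip force is fixed at half the most. Time passes only in rows, so rows that do not move let the fingers close. It gives the time, the measured TCP pose, the force, the opening and the grip force at its end, in the units of the state.
- read_state(): the state, without advancing time (a new reading comes with each control period).
- capture(name): name is "scene" or "top" or "wrist"; returns a dict with "color" (400x640x3 uint8, red, green, blue), "camera_matrix" (3x3 intrinsics, pixels), "distortion" ([k1, k2, p1, p2, k3] as OpenCV has them; the pictures are not rectified), "R" (3x3) and "t" (3): a world point X has camera coordinates R X + t. Camera axes: x right, y down, z forward; pixel columns grow to the right and rows downward; lengths in m; the calibration is good to about 2 mm. A picture is of the moment at which its call begins. There is no depth.
- hand_in(): hands the job in; it is judged then, once.
Trained networks look in the newest picture that a camera, given by its name, has taken for a name from the list of things; names that differ only in an ending like _2 or _b are one class to them, and where a whole thing is asked for, a point or a joint stands for the part that bears it (a point fixed in the world has none). Each returns a list of dicts, best first, with "conf" (0 to 1); they miss things now and then, are a little off and sometimes report something else, mostly with a low value. They report only what shows in the picture. A call takes as long as a camera call. They do not tell look-alikes from the thing itself.
- find_in(camera, target): "at" ([x, y, z] in m, in world coordinates, good to about 4 mm: the middle of the surface that is visible of it).
- trace(camera, target): "pixels" (400x640 bool, what is visible of it).
- place_of(camera, target): "at" ([x, y, z] in m, in world coordinates, good to about 4 mm: a listed point, or the origin of a listed thing).
The state is a dict: "time_s": time; "joint_positions": joint angles; "qvel": joint speeds; "tau": joint torques, N m; "position": TCP position; "tcp_rot": TCP orientation; "force": force on the tool from outside, world axes, zero at the start; "moment": the same for the moment, N m; "opening": opening from 0.0 (shut) to 1.0 (fully open); "grasp_force": force on a finger pad.
Only numpy, scipy, OpenCV 4.12 (cv2) and the standard library are available. Lean on these libraries where they do the work, as an engineer would, in place of code of your own. Each camera call takes 0.05 s, during which the arm holds its last target. There are 200 camera calls.

TASK

First press the white nozzle cap of the fixed lubricant bottle fully down and let it come back up, to spray the shelf's levelling foot. Then take the foot's knob by its bar, push it fully down and turn it clockwise until the bubble of the spirit level on the shelf sits between the two lines. Finish while still holding the knob fully down with the bubble centred; do not touch the shelf board or the level on it, and do not disturb the other things on the ledge.

Things in the scene. Friction and masses are not known exactly. Their poses are not given: they have to be found in the camera images.
- shelf: small oak shelf fixed to the ledge: dark base plate 110 (its x) x 350 (its y) x 12 high, origin centre of the underside, z up. A hinge at its y = +150, height 45, carries the pale board, which reaches over the base to the levelling foot at its y = -145 (x = 0). The shelf stands lengthways across the robot's view, its +y end on the left. Sizes in mm
- board: pale oak shelf board 85 x 250 x 16 with an aluminium spirit level (34 wide, 180 long, 36 high, along the board, top about 90 above the ledge) clipped on top; tilts a degree or two about the hinge at its left end (its origin). Its y runs along the board towards the hinge end. Sizes in mm
- vial (a point): centre of the spirit level's green vial, midway between its two black lines (lines 38 apart inside, window 28 x 96, so the bubble travels 32 either way, open to view from above), about 82 above the ledge. Its y axis runs along the vial towards the hinge end (away from the foot), x across. Sizes in mm
- bubble_mid (a point): middle of the white bubble (24 long, 13 wide) in the vial. Drifts to the higher end of the board: foot end too high = bubble on the foot side (negative y in the vial's frame); at the start it lies against that end of the vial. Centred when between the lines, its middle within 7 of the vial's centre. Turning the knob moves it 21 per rad, 1 mm of press 4.2; it takes 2 s to settle. Sizes in mm
- foot: black knob of the levelling foot at the board's right-hand end: round disc 46 diameter, 8 thick, with an upright grip bar on it, 44 long (its x), 12 thick (its y), 30 high. Origin on the vertical axis under the disc, 56 above the ledge with the knob up; the bar stands from 8 to 38 above the origin. It can be pushed down and turned. Sizes in mm
- bar_end (a point): one upper end of the foot's grip bar, 22 from the axis along the foot's x, 36 above the foot's origin. Sizes in mm
- foot_press (a joint): how far the foot's knob is pushed down, as the angle (rad) of the steel rocker under the board that carries the knob, 295 mm from the hinge: 0 up, 0.017 (= 5 mm down) at its firm stop; above 0.0136 (4 mm) counts as fully down. Sprung: about 4 N at the start, 10 N at the stop. Pushing lowers the board's foot end too, so the bubble reads true only with the knob fully down
- foot_turn (a joint): turn of the foot's knob, rad, counter-clockwise from above positive, limits -0.6 and 1.6; stays where left (friction 0.05 N m), height unchanged by turning. Clockwise (falling) lowers the board's foot end and sends the bubble to the hinge end; 0.55 to 1.4 rad clockwise are needed from the start. 0 is not always level
- sprayer: grey lubricant bottle, 42 diameter, held in a fixed dark wooden cup (58 diameter, 18 high) on the ledge to the right of the foot, 105 to 140 from it; origin centre of the underside of the cup, z up. Sizes in mm
- cap_top (a point): centre of the flat top of the bottle's white sprung nozzle cap (28 diameter, 14 high, short spout towards the foot), 111 above the ledge when up. Sizes in mm
- cap (a joint): how far the nozzle cap is pushed down, m: 0 up, 0.006 at the stop, vertical; springs back by itself, about 2 N at the start and 6.5 N at the stop; above 0.0045 counts as pressed, below 0.0015 as back up
- clip_box: clear plastic box with white clip-on lid, 126 x 186 x 60 high, on the ledge to the left. Loose bystander; origin centre of underside. Sizes in mm
- dish: white ceramic dish, 100 diameter, 28 high, on the robot's side of the shelf. Loose bystander; origin centre of underside. Sizes in mm
- bike_light: green silicone bike light, 30 x 50 x 27 high, beyond the shelf. Loose bystander; origin centre of underside. Sizes in mm
- multitool: black multitool lying flat, 40 x 90 x 20 high, beyond the shelf. Loose bystander; origin centre of underside. Sizes in mm
- cone_wrench: flat steel cone wrench lying, 26 wide, 172 long (its y), 5 thick, on the robot's side of the shelf near the foot. Loose bystander; origin centre of underside. Sizes in mm
- tin: small round steel tin, 60 diameter, 30 high, on the ledge to the right. Loose bystander; origin centre of underside. Sizes in mm
There are look-alikes about, which are no part of the job. Leave any green look-alike of the sprayer alone.

How it is judged:
By the outcome, as a careful person would: the job done as asked, in the order asked, and still so for the second after the job is handed in, while the arm keeps its last pose, push and grip.
It also fails if it takes over 58 s, if anything falls off the work surface, if the arm or the gripper's body presses on something with over 40 N, if the wrist force passes 120 N, or if a joint passes its speed limit or range.

## Working session

There is one attempt and no reset: what is moved stays moved. The work goes in short steps, Python scripts to look and compute and a shell command to move; the robot and the scene stay as the last step left them, time stands still between calls to the robot, and variables do not carry over. Pictures are saved under pics/ and viewed, at most 10 in all, crops included, and the job is handed in when it is done.

```bash
mkdir -p pics
python3 - <<'E'
from rig import *
import cv2,numpy as np
s=read_state();print(s['time_s'],s['position'],np.round(s['tcp_rot'],3).tolist(),s['opening'])
for c in ['scene','top']:
    d=capture(c);cv2.imwrite(f'pics/{c}0.png',d['color'][:,:,::-1])
    for n in ['foot','bar_end','cap_top','sprayer','vial','bubble_mid','shelf','board','tin','cone_wrench','dish']:
        print(c,n,[(np.round(r['at'],4).tolist(),round(r['conf'],2)) for r in place_of(c,n)[:3]])
E
```

```text
0.0 [ 0.26928719 -0.56315481  0.20774868] [[0.902, 0.431, -0.001], [0.431, -0.902, 0.002], [0.0, -0.002, -1.0]] 1.0046058359351533
scene foot []
scene bar_end [([0.5705, -0.0117, 0.091], 0.51)]
scene cap_top [([0.5723, -0.1451, 0.1105], 0.55)]
scene sprayer [([0.5659, -0.2494, 0.0005], 0.6)]
scene vial [([0.5473, 0.1656, 0.0831], 0.98)]
scene bubble_mid [([0.5487, 0.129, 0.0853], 0.55)]
scene shelf [([0.5461, 0.1198, -0.0007], 0.87)]
scene board [([0.53, 0.2676, 0.0504], 0.68), ([0.5462, 0.1229, -0.0005], 0.35)]
scene tin [([0.5645, -0.0087, 0.0917], 0.6), ([0.5199, -0.4103, -0.0008], 0.54)]
scene cone_wrench [([0.4601, -0.0114, -0.0019], 0.69)]
scene dish [([0.4164, 0.147, 0.0031], 0.94)]
top foot [([0.5635, -0.0268, 0.0555], 0.55)]
top bar_end []
top cap_top [([0.5776, -0.149, 0.1103], 0.41), ([0.5715, -0.2486, 0.1064], 0.39)]
top sprayer [([0.5728, -0.1498, 0.0005], 0.73), ([0.5684, -0.2442, -0.0019], 0.51), ([0.6625, 0.0728, -0.0002], 0.34)]
top vial [([0.5453, 0.1648, 0.0852], 0.73), ([0.4566, -0.0101, -0.0033], 0.2)]
top bubble_mid [([0.4536, -0.0113, -0.003], 0.65), ([0.5532, 0.1325, 0.0873], 0.57)]
top shelf [([0.5485, 0.1205, -0.0009], 0.9)]
top board [([0.5397, 0.2667, 0.045], 0.94), ([0.6621, 0.0705, 0.0013], 0.51)]
top tin [([0.5184, -0.4067, 0.0035], 0.48)]
top cone_wrench [([0.4586, -0.0092, -0.0007], 0.66)]
top dish [([0.4135, 0.1451, -0.001], 0.57), ([0.5446, 0.1636, 0.0847], 0.51)]
```

View pics/top0.png

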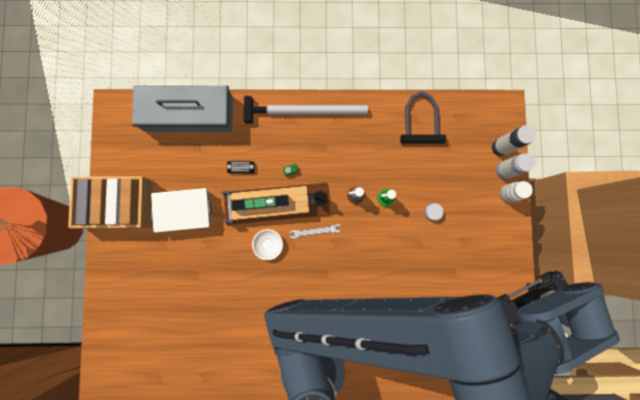

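View pics/scene0.png

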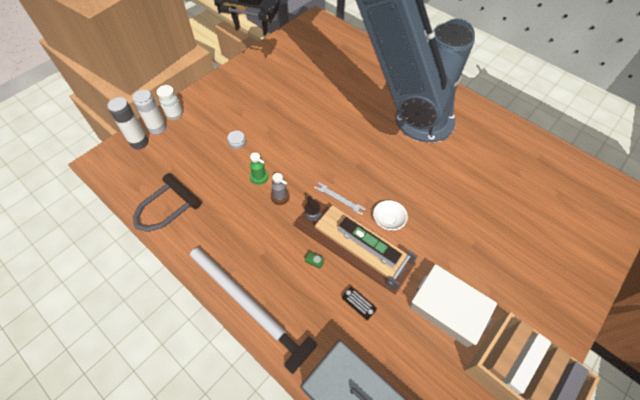

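Top view: the grey sprayer is at about (357,193), with the green look-alike at (387,197). The foot knob is at (320,198) and the bubble is at the foot end of the vial. Next I move in for a closer look with the wrist camera.

```bash
python3 -m jog '38.5 -24.4 -4 0 0 0 87;38.5 -24.4 -4 0 0 0 87;38.5 -24.4 -4 0 0 0 87;38.5 -24.4 -4 0 0 0 87;38.5 -24.4 -4 0 0 0 87;38.5 -24.4 -4 0 0 0 87;38.5 -24.4 -4 0 0 0 87;38.5 -24.4 -4 0 0 0 87;38.5 -24.4 -4 0 0 0 87;38.5 -24.4 -4 0 0 0 87;38.5 -24.4 -4 0 0 0 87;38.5 -24.4 -4 0 0 0 87'
cat > h.py <<'E'
from rig import *
import cv2,numpy as np
def look(f,names,cam='wrist'):
    d=capture(cam);cv2.imwrite(f'pics/{f}.png',d['color'][:,:,::-1])
    for n in names:
        print(n,[(np.round(r['at'],4).tolist(),round(r['conf'],2)) for r in place_of(cam,n)[:3]])
    return d
def ray(d,uv):
    p=cv2.undistortPoints(np.array([[uv]],float),d['camera_matrix'],np.array(d['distortion']))[0,0]
    R=np.array(d['R']);return -R.T@np.array(d['t']), R.T@np.r_[p,1]
def onz(d,uv,z):
    o,r=ray(d,uv);return o+r*(z-o[2])/r[2]
E
python3 - <<'E'
from h import *
d=look('w1',['foot','bar_end','cap_top','vial','bubble_mid','sprayer'])
s=read_state();print(s['time_s'],s['position'],s['force'])
print(-np.array(d['R']).T@d['t'])
E
```

```text
time_s: 2.7
position: [0.5608, -0.0992, 0.257]
tcp_rot: [[0.902, 0.431, 0.0], [0.431, -0.902, -0.0], [0.0, 0.0, -1.0]]
force: [-0.0, 0.2, -0.4]
opening: 0.998
grasp_force: 0.0
foot [([0.563, -0.0275, 0.0594], 0.63), ([0.4551, -0.0074, -0.0011], 0.32)]
bar_end [([0.5718, -0.0028, 0.0891], 0.69)]
cap_top [([0.5656, -0.2504, 0.1132], 0.84), ([0.5764, -0.1483, 0.1184], 0.67), ([0.4572, -0.0092, 0.0024], 0.66)]
vial [([0.5455, 0.1642, 0.0876], 0.79)]
bubble_mid [([0.5483, 0.1327, 0.0844], 0.55)]
sprayer [([0.5711, -0.1514, -0.0003], 0.97), ([0.5661, -0.247, 0.0026], 0.81)]
3.05 [ 0.55945942 -0.10140755  0.25657054] [-0.31896614 -0.07293701  1.13740104]
[ 0.62518225 -0.06812367  0.43294801]
```

View pics/w1.png

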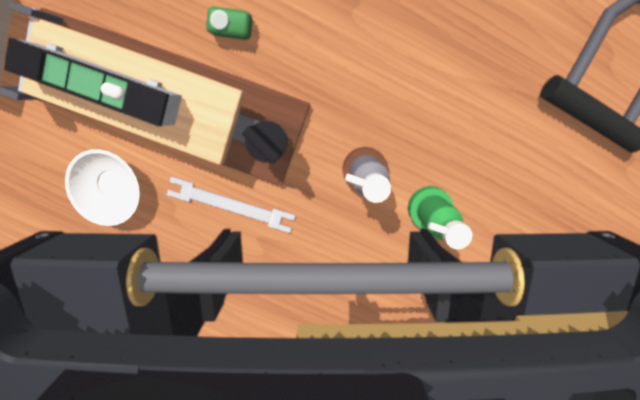

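The wrist picture shows the grey bottle's white cap at (376,188), with the spout pointing left to the foot. The green look-alike's cap is at (458,235), the knob at (266,142) and the bubble at (111,90).

Run:
```python
from h import *
d=capture('wrist');im=d['color']
t=capture('top')
g=im[150:215,335:400].min(axis=2);ys,xs=np.where(g>190)
print('white',xs.mean()+335,ys.mean()+150,xs.min()+335,xs.max()+335,ys.min()+150,ys.max()+150)
uv=(376.5,188);print('cap111',onz(d,uv,.111))
g=t['color'][180:205,345:372].min(axis=2);ys,xs=np.where(g>180);print('top white',xs.mean()+345,ys.mean()+180,len(xs))
def tri(d1,p1,d2,p2):
    o1,r1=ray(d1,p1);o2,r2=ray(d2,p2);a=np.c_[r1,-r2];l=np.linalg.lstsq(a,o2-o1,rcond=None)[0]
    return o1+l[0]*r1,o2+l[1]*r2
print(tri(d,uv,t,(xs.mean()+345,ys.mean()+180)))
c=cv2.resize(im[100:220,220:400],None,fx=4,fy=4,interpolation=cv2.INTER_CUBIC)
c=np.clip(c.astype(float)*1.6,0,255).astype(np.uint8)
cv2.imwrite('pics/c1.png',c[:,:,::-1])
```

```text
white 371.1959798994975 183.65829145728642 344 389 170 199
cap111 [ 0.57388354 -0.15040666  0.111     ]
top white nan nan 0
 ** On entry to DLASCL parameter number  4 had an illegal value
 ** On entry to DLASCL parameter number  4 had an illegal value
 ** On entry to DLASCL parameter number  4 had an illegal value
 ** On entry to DLASCL parameter number  4 had an illegal value
 ** On entry to DLASCL parameter number  5 had an illegal value
 ** On entry to DLASCL parameter number  4 had an illegal value<stdin>:7: RuntimeWarning: Mean of empty slice.
  ret = ret.dtype.type(ret / rcount)
<stdin>:11: RuntimeWarning: Mean of empty slice.
Traceback (most recent call last):
numpy.linalg.LinAlgError: SVD did not converge in Linear Least Squares
```

```bash
cat >> h.py <<'E'
def tri(d1,p1,d2,p2):
    o1,r1=ray(d1,p1);o2,r2=ray(d2,p2);l=np.linalg.lstsq(np.c_[r1,-r2],o2-o1,rcond=None)[0]
    return o1+l[0]*r1,o2+l[1]*r2
E
python3 - <<'E'
from h import *
d=capture('wrist');im=d['color']
s=cv2.imread('pics/scene0.png')[:,:,::-1]
c=cv2.resize(im[110:215,220:400],None,fx=4,fy=4,interpolation=cv2.INTER_CUBIC)
e=cv2.resize(s[160:230,260:350],None,fx=7,fy=7,interpolation=cv2.INTER_CUBIC)
def br(c):return np.clip(c.astype(float)**.7*5,0,255).astype(np.uint8)[:,:,::-1]
o=np.zeros((600,800,3),np.uint8);
a=cv2.resize(br(c),(600,350));b=cv2.resize(br(e),(321,250))
o[:350,:600]=a;o[350:,:321]=b
cv2.imwrite('pics/c1.png',o)
E
```

```text
(no output)
```

View pics/c1.png

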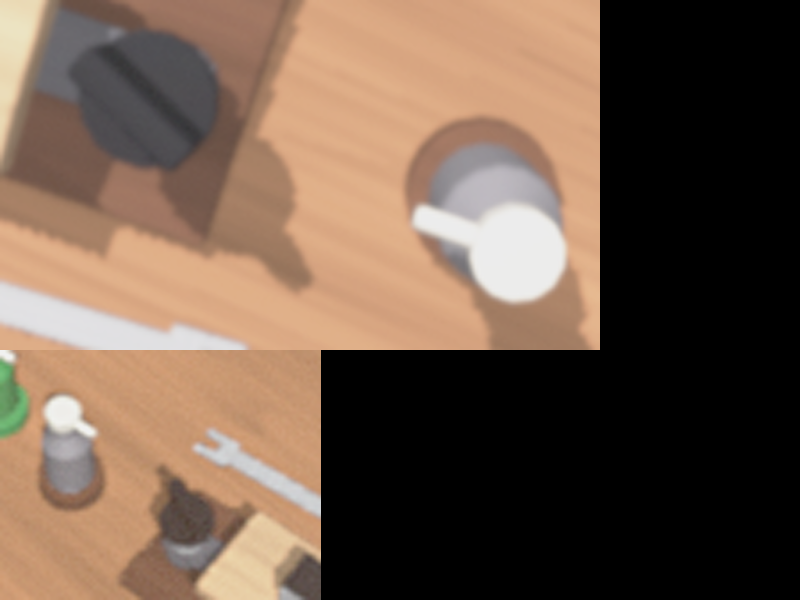

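Wrist crop: the cap centre maps to wrist pixel (375.4,185.6), and to (277.7,177.1) in the scene view. The knob bar runs from upper left to lower right. I'll press the cap first.

Run:
```python
from h import *
d=capture('wrist');t=capture('scene')
uv=(375.4,185.6)
print(tri(d,uv,t,(277.7,177.1)),onz(d,uv,.111),onz(t,(277.7,177.1),.111))
a=onz(d,(220+72/3.333,110+72/3.333),.094);b=onz(d,(220+165/3.333,110+165/3.333),.094)
c=onz(d,(220+105/3.333,110+45/3.333),.094);e=onz(d,(220+200/3.333,110+135/3.333),.094)
for p,q in((a,b),(c,e)):
    print(p,q,np.degrees(np.arctan2(*(q-p)[1::-1])))
s=read_state();P=s['position'];R=np.array(s['tcp_rot']);print(P,(R.T@(np.array([.5737,-.1495,.150])-P))*1000)
```

```text
(array([ 0.57459122, -0.15028371,  0.10337015]), array([ 0.57226744, -0.14805785,  0.10318128])) [ 0.57573969 -0.1484373   0.111     ] [ 0.57575852 -0.14374974  0.111     ]
[ 0.56518185 -0.00688035  0.094     ] [ 0.55128505 -0.04310501  0.094     ] -110.98822117747795
[ 0.57671444 -0.01283485  0.094     ] [ 0.56420883 -0.04910615  0.094     ] -109.02316399930749
[ 0.55976735 -0.10126228  0.25672218] [ -8.14164493  49.55496062 106.71756941]
```

```bash
python3 -m jog '-1.6 12.2 0 0 0 0 0;-1.6 12.2 0 0 0 0 0;-1.6 12.2 0 0 0 0 0;-1.6 12.1 0 0 0 0 0;0 0 25 0 0 0 0;0 0 25 0 0 0 0;0 0 25 0 0 0 0;0 0 25 0 0 0 0;0 0 15 0 0 0 0;0 0 0 0 0 0 0'; python3 -m jog '0 0 3 0 0 0 0;0 0 3 0 0 0 0;0 0 2 0 0 0 0;0 0 2 0 0 0 0;0 0 0 0 0 0 0;0 0 0 0 0 0 0'
```

```text
time_s: 4.55
position: [0.5748, -0.1472, 0.1407]
tcp_rot: [[0.902, 0.431, -0.002], [0.431, -0.902, 0.001], [-0.002, -0.002, -1.0]]
force: [0.6, 0.2, 0.2]
opening: 0.019
grasp_force: 0.0
time_s: 5.3
position: [0.5754, -0.1472, 0.1318]
tcp_rot: [[0.902, 0.431, 0.0], [0.431, -0.902, -0.0], [0.0, 0.0, -1.0]]
force: [-0.1, 0.1, -0.7]
opening: 0.008
grasp_force: 0.0
```

```bash
python3 -m jog '0 0 2 0 0 0 0;0 0 2 0 0 0 0;0 0 0 0 0 0 0;0 0 0 0 0 0 0'; python3 -m jog '0 0 2 0 0 0 0;0 0 1 0 0 0 0;0 0 0 0 0 0 0;0 0 0 0 0 0 0';python3 -m jog '0 0 2 0 0 0 0;0 0 0 0 0 0 0;0 0 0 0 0 0 0'
```

```text
time_s: 5.8
position: [0.5753, -0.1472, 0.1277]
tcp_rot: [[0.902, 0.431, -0.0], [0.431, -0.902, -0.0], [-0.0, -0.0, -1.0]]
force: [0.2, 0.4, 0.2]
opening: 0.005
grasp_force: 0.0
time_s: 6.3
position: [0.5753, -0.1472, 0.1248]
tcp_rot: [[0.902, 0.431, -0.0], [0.431, -0.902, -0.0], [-0.0, -0.0, -1.0]]
force: [-0.0, 0.1, 0.2]
opening: 0.006
grasp_force: 0.0
time_s: 6.68
position: [0.5753, -0.1472, 0.1227]
tcp_rot: [[0.902, 0.431, -0.0], [0.431, -0.902, 0.0], [-0.0, -0.0, -1.0]]
force: [-0.4, -0.3, 0.4]
opening: 0.005
grasp_force: 0.0
```

Run:
```python
from h import *
s=capture('scene')['color'];w=capture('wrist')['color']
e=cv2.resize(s[120:220,220:340],(720,600),interpolation=cv2.INTER_CUBIC)[:,:400]
w2=cv2.resize(w,(400,250))
o=np.zeros((600,800,3),np.uint8);o[:,:400]=e;o[:250,400:]=w2
cv2.imwrite('pics/p1.png',o[:,:,::-1])
```

```text
(no output)
```

View pics/p1.png

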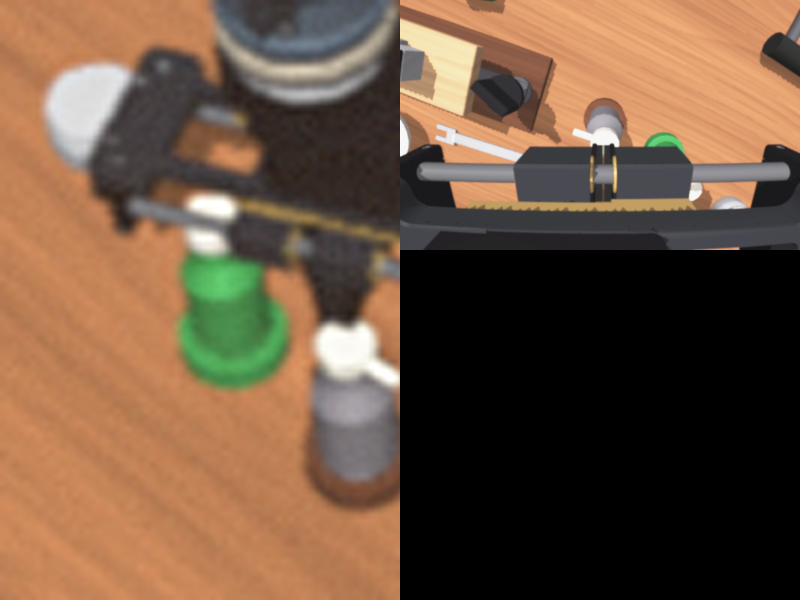

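Run:
```python
from h import *
d=capture('scene')
for p in [(.5753,-.1472,.1007),(.5753,-.1472,.111),(.5753,-.1472,.122),(.565,-.1472,.1007),(.555,-.1472,.1007)]:
    print(p,cv2.projectPoints(np.array([p]),cv2.Rodrigues(np.array(d['R']))[0],np.array(d['t']),d['camera_matrix'],np.array(d['distortion']))[0].ravel())
print(read_state()['force'],read_state()['position'])
```

```text
(0.5753, -0.1472, 0.1007) [277.22638221 178.40513225]
(0.5753, -0.1472, 0.111) [276.95317254 176.33079647]
(0.5753, -0.1472, 0.122) [276.65663243 174.07912735]
(0.565, -0.1472, 0.1007) [279.76776671 176.23046882]
(0.555, -0.1472, 0.1007) [282.21738611 174.13440965]
[-0.60286204 -0.36595065  1.48573652] [ 0.57536287 -0.14721099  0.1227732 ]
```

The picture shows the closed tips just above the grey cap, which is at scene pixel (277,177), and not yet touching it. I'll keep descending in small steps.

```bash
for i in 1; do python3 -m jog '0 0 2 0 0 0 0;0 0 2 0 0 0 0;0 0 0 0 0 0 0'; python3 -m jog '0 0 2 0 0 0 0;0 0 2 0 0 0 0;0 0 0 0 0 0 0'; done | egrep 'pos|force'
python3 - <<'E'
from h import *
s=capture('scene')['color'];w=capture('wrist')['color']
e=cv2.resize(s[140:220,240:320],(600,600),interpolation=cv2.INTER_CUBIC)
cv2.imwrite('pics/p2.png',e[:,:,::-1])
print(np.mean([read_state()['force'] for _ in range(5)],axis=0))
E
```

```text
position: [0.5751, -0.1471, 0.1185]
force: [-0.1, 0.3, -0.3]
grasp_force: 0.0
position: [0.5752, -0.1471, 0.1145]
force: [-0.3, 0.1, 0.8]
grasp_force: 0.0
[-1.22276228 -0.21928175 -0.18582753]
```

View pics/p2.png

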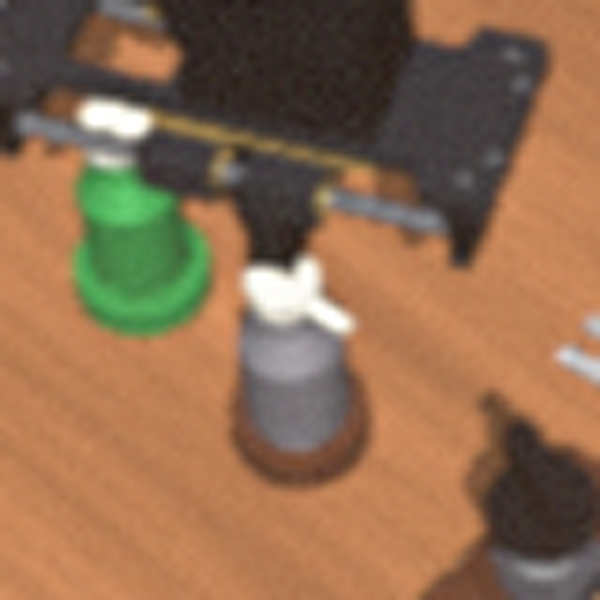

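The tips now overlap the back of the cap at crop (285,265), so they are nearly in contact. I continue down while watching the force.

```bash
for i in 1; do python3 -m jog '0 0 2 0 0 0 0;0 0 0 0 0 0 0;0 0 0 0 0 0 0'; python3 -m jog '0 0 2 0 0 0 0;0 0 0 0 0 0 0;0 0 0 0 0 0 0';python3 -m jog '0 0 2 0 0 0 0;0 0 0 0 0 0 0;0 0 0 0 0 0 0'; done | egrep 'pos|^force'
```

```text
position: [0.5753, -0.1472, 0.1127]
force: [0.1, 0.4, -0.3]
position: [0.5753, -0.1472, 0.1107]
force: [-0.2, 0.3, 0.7]
position: [0.5753, -0.1472, 0.1087]
force: [-0.3, -0.7, -0.6]
```

```bash
for i in 1; do python3 -m jog '0 0 2 0 0 0 0;0 0 0 0 0 0 0;0 0 0 0 0 0 0'; python3 -m jog '0 0 2 0 0 0 0;0 0 0 0 0 0 0;0 0 0 0 0 0 0'; done | egrep 'pos|^force'
python3 - <<'E'
from h import *
d=capture('scene');s=d['color']
for r in s[168:186,266:292].min(axis=2): print(' '.join('%3d'%v for v in r))
w=capture('wrist');f=[read_state() for _ in range(3)];print([x['force'].round(1) for x in f],[x['moment'].round(2) for x in f])
cv2.imwrite('pics/w3.png',w['color'][:,:,::-1])
for n in ['cap_top']: print([(r['at'],r['conf']) for r in place_of('scene',n)],[(r['at'],r['conf']) for r in place_of('wrist',n)])
E
```

```text
position: [0.5753, -0.1472, 0.1067]
force: [-0.2, -0.8, 0.7]
position: [0.5753, -0.1472, 0.1047]
force: [0.5, 0.4, -0.0]
 60  55  55  64  66  41  40  49  48  55  52  55  56  54  58  61  82 108 119 119 110 114 115  91  81  76
 80  78  74  70  81  56  46  54  52  48  54  49  52  52  51  61  80 113 115 121 121 131 128 118 113 112
 82  86  84  88  85  74  52  48  49  52  53  53  56  55  47  52  66  83  90  96 105 116 119 117 127 131
 87  84  85  91  90  78  53  36  45  45  48  50  44  52  49  46  59  69  87  88  88  91  86  91 104 117
 88  87  84  92  86  75  57  40  39  42  47  40  41  40  36  48  63  74  91  95  88  89  84  85  88  89
 83  89  81  87  85  86  68  45  36  44  47  36  29  27  35  55  71  82  86  90  95  90  93  88  88  88
 78  83  81  84  86  84  71  48  34  45  43  42  24  31  75 106 101  87  86  88  90  87  91  92  90  88
 79  82  79  85  86  88  75  53  32  39  36  33  29  65 145 186 147  96  84  83  86  91  92  91  88  92
 79  76  76  88  86  90  92  85  57  48  42  40  21  77 182 229 179 102  78  85  83  88  89  85  90  91
 72  71  77  92  87  97 127 155 149 137 117
[... 472 characters left out ...]
  79
 83  92  96  99  94  81  78  99 135 172 197 202 194 176 146 156 215 249 254 242 186 112  79  79  81  79
 92  95  93  91  96  94  98 102 111 128 144 158 153 139 123 119 143 177 230 240 192 125  82  80  82  82
 92  91  92  93  92 100 110 116 117 126 133 135 133 132 131 129 124 128 150 155 133  98  82  81  80  77
 87  90  91  93  97 107 119 131 131 135 145 145 153 151 151 147 137 130 123 115  92  82  82  85  83  79
[array([ 0.9, -0.1, -0.3]), array([ 0.9, -0.1, -0.3]), array([ 0.9, -0.1, -0.3])] [array([-0.01, -0.01,  0.02]), array([-0.01, -0.01,  0.02]), array([-0.01, -0.01,  0.02])]
[([0.5717, -0.1444, 0.1128], 0.57), ([0.5682, -0.2495, 0.1135], 0.39)] [([0.5758, -0.1481, 0.1152], 0.94)]
```

View pics/w3.png

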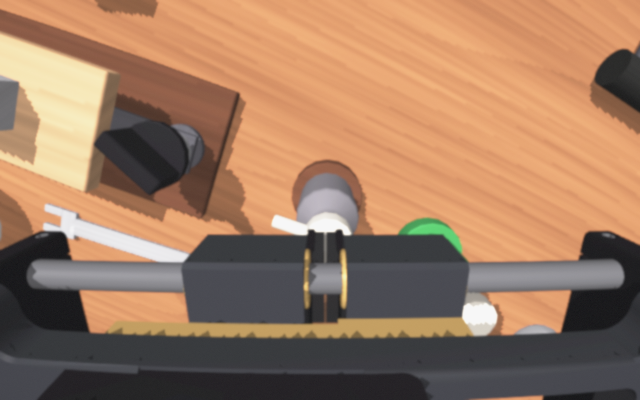

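Run:
```python
from h import *
d=capture('scene');s=d['color'].min(axis=2);o=cv2.imread('pics/scene0.png').min(axis=2)
for r in o[168:186,266:292]: print(' '.join('%3d'%v for v in r))
R=cv2.Rodrigues(np.array(d['R']))[0]
P=lambda p:cv2.projectPoints(np.array([p],float),R,np.array(d['t']),d['camera_matrix'],np.array(d['distortion']))[0].ravel().round(1)
t=np.array([.5753,-.1472,.1047]);x=np.array([.902,.431,0]);y=np.array([.431,-.902,0])
for zz in (.083,.095,.105,.115):
  print(zz,[P([*(t+x*a*.0095+y*b*.010)[:2],zz]) for a in(-1,1) for b in(-1,1)])
print('cap',[P([.575+.014*np.cos(a),-.148+.014*np.sin(a),.111]) for a in np.arange(4)*np.pi/2])
```

```text
89  91  92  91  87  87  84  85  85  82  91  86  88  92  89  94  92  91  90  88  88  83  88  89  91  89
 87  86  88  87  87  89  88  86  81  85  84  83  87  89  91  91  92  89  89  90  90  86  89  87  90  84
 80  88  89  87  86  88  89  91  85  84  81  79  84  84  88  92  89  93  92  93  89  86  91  90  86  84
 87  82  87  91  91  86  86  82  79  69  74  77  77  78  79  85  91  87  93  94  89  90  88  88  88  89
 86  85  86  85  91  89  79  73  68  92 115 126 118 103  86  79  82  88  89  91  93  90  89  90  86  89
 86  87  80  85  87  88  76  78 124 176 211 226 215 186 146  99  82  91  85  91  92  89  91  91  85  86
 86  88  79  85  88  80  86 136 211 243 245 246 244 244 228 171 110  82  84  88  90  88  95  92  95  91
 87  83  79  86  84  86 122 196 242 246 244 244 245 245 247 225 152  91  81  86  86  89  93  91  93  89
 82  80  78  86  83  98 160 228 246 244 243 242 243 244 246 239 175 103  80  82  83  89  92  89  94  92
 79  77  77  90  89 104 169 235 247 245 242 242 243 243 244 240 187  98  75  85  80  81  87  87  89  96
 72  66  79  93  88  98 154 226 245 245 244 244 244 245 245 2
[... 563 characters left out ...]
 90  95  91  92  95 100 109 115 120 123 130 138 136 131 136 133 127 132 149 155 134  97  82  81  81  78
 92  91  92  92  94 111 125 129 131 141 147 149 149 154 155 144 138 129 126 112  92  79  85  80  84  80
0.083 [array([282. , 180.1]), array([275.5, 178.5]), array([279.9, 185.3]), array([273.3, 183.7])]
0.095 [array([281.8, 177.8]), array([275.2, 176.1]), array([279.6, 183. ]), array([273. , 181.3])]
0.105 [array([281.5, 175.8]), array([274.9, 174.1]), array([279.3, 181. ]), array([272.7, 179.3])]
0.115 [array([281.3, 173.7]), array([274.6, 172.1]), array([279.1, 179. ]), array([272.4, 177.3])]
cap [array([273.3, 179.1]), array([280.3, 178.8]), array([280.3, 173.1]), array([273.4, 173.4])]
```

The cap has not moved at all, and the tips still look to be just above it, so they reach less far than stated. Continuing down in small steps.

```bash
for i in 1; do python3 -m jog '0 0 2 0 0 0 0;0 0 0 0 0 0 0'; python3 -m jog '0 0 2 0 0 0 0;0 0 0 0 0 0 0';python3 -m jog '0 0 2 0 0 0 0;0 0 0 0 0 0 0'; done | egrep 'pos|^force'
python3 - <<'E'
from h import *
d=capture('scene');s=d['color'].min(axis=2)
for r in s[168:186,266:292]: print(' '.join('%3d'%v for v in r))
print(read_state()['force'])
E
```

```text
position: [0.5751, -0.1471, 0.1025]
force: [-0.0, 0.2, -0.2]
position: [0.5752, -0.1471, 0.1005]
force: [-0.5, -0.3, 0.0]
position: [0.5752, -0.1471, 0.0986]
force: [0.3, 0.5, 0.9]
 56  53  58  66  60  63  60  60  61  62  62  62  65  62  63  65  67  74  72  73  72  64  70  74  69  60
 57  54  57  59  55  39  43  53  57  52  58  60  59  65  60  66  70  91 111 120 105  94  82  75  71  66
 73  60  63  68  76  59  40  50  51  54  52  56  55  53  54  61  69  96 120 126 126 122 118 118 105  94
 82  82  85  84  86  70  48  48  49  51  51  54  50  53  51  52  66  76  93 110 114 121 129 127 129 123
 89  89  87  87  89  79  58  37  44  45  46  50  50  51  52  52  58  74  82  87  84  90  96 106 116 118
 78  89  79  88  87  86  68  43  37  39  42  43  47  45  43  47  56  74  84  88  90  89  89  90  86  87
 75  84  81  84  87  83  70  46  31  40  50  45  38  34  33  54  72  79  87  92  89  89  92  87  83  84
 81  86  77  87  86  87  75  50  40  43  44  43  38  29  52  92 108  88  77  86  86  88  93  92  93  96
 81  80  73  83  86  89  91  79  40  36  43  38  30  40  97 153 155 100  79  78  81  87
[... 290 characters left out ...]
81 109  72  73  74  78  84  82  84  84
 66  79  90  93  94  93  93 141 204 243 248 244 229 214 230 246 238 191 135  86  73  74  81  84  84  88
 71  91  98  93  94  83  77 114 170 213 225 215 210 209 204 232 251 253 232 167 116  85  82  82  80  83
 81  92  97  96  96  84  80  99 137 172 192 197 193 177 145 150 217 249 255 244 184 114  82  77  82  79
 85  94  95  92  94  95  96 101 113 126 148 158 154 140 121 116 143 181 229 242 195 123  88  76  81  80
 90  88  90  95  97  98 113 115 122 121 129 137 134 134 135 129 127 130 148 156 131  93  81  82  80  82
 82  92  91  91  98 108 126 122 133 139 144 150 149 154 151 147 137 128 123 111  93  83  86  80  83  80
[ 1.08720022  0.1128614  -0.0565559 ]
```

```bash
for i in 1; do python3 -m jog '0 0 2 0 0 0 0;0 0 0 0 0 0 0'; python3 -m jog '0 0 2 0 0 0 0;0 0 0 0 0 0 0';python3 -m jog '0 0 2 0 0 0 0;0 0 0 0 0 0 0'; done | egrep 'pos|^force'
python3 - <<'E'
from h import *
d=capture('scene');s=d['color'].min(axis=2)
for r in s[172:186,266:292]: print(' '.join('%3d'%v for v in r))
print(read_state()['force'])
E
```

```text
position: [0.5755, -0.1473, 0.097]
force: [0.3, 0.3, 2.0]
position: [0.5755, -0.1473, 0.095]
force: [0.1, 0.5, 4.0]
position: [0.5755, -0.1473, 0.093]
force: [-0.4, 0.4, 4.9]
 85  79  74  81  84  73  48  51  52  53  53  52  51  49  54  54  67  95 103 114 120 131 129 128 120 118
 79  87  79  86  87  76  60  39  44  49  53  56  59  52  51  54  53  68  82  85  92 104 112 121 118 130
 79  83  83  86  94  83  67  43  41  50  50  45  43  48  48  47  50  64  79  86  88  87  86  93  94 103
 77  81  77  88  89  87  73  50  34  40  42  48  35  35  38  50  61  75  82  84  92  87  84  87  88  89
 77  77  73  86  92  85  71  44  36  40  43  44  31  32  54 105 121  89  81  79  84  89  86  91  87  92
 74  64  76  89  91  88  85  73  43  39  46  39  32  42 106 177 184 114  78  75  81  85  85  88  90  90
 67  66  79  89  94  94 105  96  55  36  42  36  22  66 156 215 201 114  77  83  84  82  83  86  85  92
 64  68  88  96  93 101 114 122 101  94  92  65  45  90 184 232 183  98  70  78  80  84  82  82  82  83
 69  79  90  91  93  92 102 130 166 187 195 165 119 122 194 228 191 129  77  66  73  82  81  78  85  83
 74  88  94  97  93  84  85 130 189 235 250 246 216 171 206 243 247 224 150  96  80  76  77  81  84  83
 80  90  98  96  94  85  84 113 161 207 230 234 222 201 195 228 249 253 239 189 135  88  78  79  79  83
 95  95  93  95  96  96  94 106 135 177 204 206 200 183 150 152 191 235 251 252 212 129  82  80  81  80
 89  92  93  90  94  99 113 113 126 143 160 156 147 140 133 126 140 170 221 241 209 142  90  77  82  78
 86  89  94  86  95 107 127 125 129 136 138 147 146 146 146 142 134 132 151 157 142 102  82  82  79  78
[-0.68554507  0.32309779  5.76384756]
```

Contact came at TCP z ≈ 0.097, and the cap is now moving in the image. I press on to the stop.

```bash
for i in 1; do python3 -m jog '0 0 2 0 0 0 0;0 0 0 0 0 0 0'; python3 -m jog '0 0 1 0 0 0 0;0 0 0 0 0 0 0';python3 -m jog '0 0 1 0 0 0 0;0 0 0 0 0 0 0;0 0 0 0 0 0 0'; done | egrep 'pos|^force'
```

```text
position: [0.5756, -0.1473, 0.0916]
force: [-1.9, 1.0, 7.7]
position: [0.5756, -0.1473, 0.0915]
force: [-2.4, 1.6, 14.0]
position: [0.5756, -0.1473, 0.0914]
force: [-3.9, 1.8, 18.2]
```

The cap hit its stop: 6 mm of travel and then 18 N. I retract now and work out the true gripper geometry from the scene view.

```bash
python3 -m jog '0 0 -10 0 0 0 0;0 0 -20 0 0 0 0;0 0 -30 0 0 0 0;0 0 -40 0 0 0 0;0 0 -30 0 0 0 0;0 0 0 0 0 0 0'
python3 - <<'E'
from h import *
d=capture('scene');s=d['color'].min(axis=2);o=cv2.imread('pics/scene0.png').min(axis=2)
print('cap diff',np.abs(s[168:186,266:292].astype(int)-o[168:186,266:292]).mean(), np.abs(s[180:186,266:292].astype(int)-o[180:186,266:292]).mean())
R=cv2.Rodrigues(np.array(d['R']))[0]
P=lambda p:cv2.projectPoints(np.array([p],float),R,np.array(d['t']),d['camera_matrix'],np.array(d['distortion']))[0].ravel().round(1)
t=np.array([.5753,-.1472,0]);x=np.array([.902,.431,0]);y=np.array([.431,-.902,0])
for zz in (.128,.145,.162,.18,.2,.22,.25):
  print(zz,[P([*(t+x*a*.0375+y*b*.095)[:2],zz]) for a in(-1,1) for b in(-1,1)])
cv2.imwrite('pics/s4.png',d['color'][:,:,::-1])
E
```

```text
time_s: 13.02
position: [0.5767, -0.1478, 0.2206]
tcp_rot: [[0.902, 0.431, 0.004], [0.431, -0.902, -0.002], [0.003, 0.004, -1.0]]
force: [-0.5, -0.3, -0.1]
opening: 0.007
grasp_force: 0.0
cap diff 2.0662393162393164 2.121794871794872
0.128 [array([312.8, 170.4]), array([249.8, 154.9]), array([304.8, 191.8]), array([239.8, 175.3])]
0.145 [array([312.8, 166.8]), array([249. , 151.2]), array([304.7, 188.4]), array([238.8, 171.7])]
0.162 [array([312.8, 163.1]), array([248.1, 147.4]), array([304.6, 184.8]), array([237.9, 168. ])]
0.18 [array([312.8, 159.1]), array([247.2, 143.3]), array([304.5, 181. ]), array([236.8, 164. ])]
0.2 [array([312.8, 154.5]), array([246.2, 138.5]), array([304.4, 176.6]), array([235.5, 159.4])]
0.22 [array([312.8, 149.7]), array([245.1, 133.6]), array([304.3, 172. ]), array([234.3, 154.7])]
0.25 [array([312.9, 142.3]), array([243.5, 126. ]), array([304.1, 164.9]), array([232.2, 147.3])]
```

```bash
python3 -m jog '-30 -7 0 0 0 0 87;-30 -7 0 0 0 0 87;0 0 0 0 0 -.13 87;0 0 0 0 0 -.13 87;0 0 0 0 0 -.13 87;0 0 0 0 0 -.13 87;0 0 0 0 0 -.13 87;0 0 0 0 0 -.13 87;0 0 0 0 0 0 87;0 0 0 0 0 0 87'
python3 - <<'E'
from h import *
d=look('w5',['foot','bar_end','cap_top','vial','bubble_mid'])
print(read_state()['position'],read_state()['time_s'],-np.array(d['R']).T@d['t'],d['camera_matrix'][0],d['R'][2])
im=d['color']
uv=cv2.projectPoints(np.array([[.565,-.027,.094]]),cv2.Rodrigues(np.array(d['R']))[0],np.array(d['t']),d['camera_matrix'],np.array(d['distortion']))[0].ravel();print(uv)
u,v=int(uv[0]),int(uv[1]);y0=max(v-50,0);x0=u-65
c=im[y0:y0+100,x0:x0+130];c=np.clip(c.astype(float)**.6*9,0,255).astype(np.uint8)
c=cv2.resize(c,None,fx=6,fy=6,interpolation=cv2.INTER_CUBIC);cv2.imwrite('pics/c5.png',c[:,:,::-1]);print(x0,y0,c.shape)
E
```

```text
time_s: 14.32
position: [0.5145, -0.1601, 0.2176]
tcp_rot: [[0.34, 0.94, -0.002], [0.94, -0.34, 0.001], [0.0, -0.002, -1.0]]
force: [-0.4, -0.2, 0.7]
opening: 0.98
grasp_force: 0.0
foot [([0.5644, -0.0268, 0.056], 0.71)]
bar_end []
cap_top [([0.5729, -0.1497, 0.1127], 0.8), ([0.5693, -0.2522, 0.1098], 0.8)]
vial []
bubble_mid []
[ 0.5151306  -0.16042668  0.21873911] 14.625 [ 0.53857923 -0.09243014  0.39347495] [337.40172395   0.         324.85088846] [-0.09243993 -0.24803895 -0.96432958]
[328.89064896  16.70802958]
263 0 (600, 780, 3)
```

View pics/c5.png

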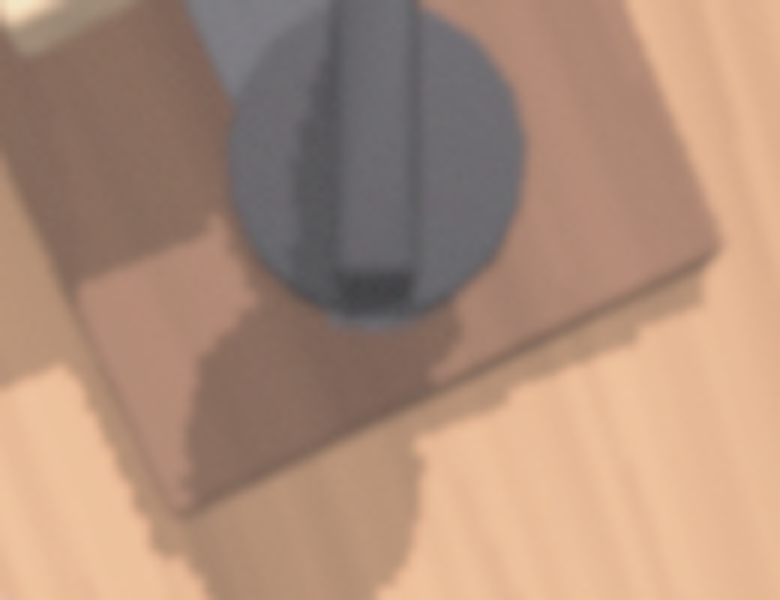

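The crop shows the bar running vertically in the picture, with its edges at crop columns 338 and 416. Its near top end is at (375,268), so it is already aligned with the tool's x axis. Now the numbers.

Run:
```python
from h import *
d=capture('wrist')
px=lambda x,y:(263+x/6-.4,y/6-.4)
n=onz(d,px(376,268),.094);f=onz(d,px(377,5),.094);print('near end',n,'far',f,'ang',np.degrees(np.arctan2(*(f-n)[1::-1])))
l=[onz(d,px(*p),.094) for p in[(336,5),(340,265),(418,5),(413,265)]]
print([np.degrees(np.arctan2(*(a-b)[1::-1])) for a,b in((l[0],l[1]),(l[2],l[3]))], 'width',np.linalg.norm(l[1]-l[3]))
u=(f-n)/np.linalg.norm(f-n);c=n+u*.022;print('bar centre',c)
print('disc',[onz(d,px(x,y),.064).round(4) for x,y in((230,155),(525,155))])
c1=(onz(d,px(230,155),.064)+onz(d,px(525,155),.064))/2;print(c1)
S=read_state();P=np.array(S['position']);R=np.array(S['tcp_rot']);print(R.T@(c-P)*1000,R.T@(c1-P)*1000,P)
```

```text
near end [ 0.55569744 -0.0464039   0.094     ] far [ 0.56736637 -0.01442376  0.094     ] ang 69.953949217211
[np.float64(70.91738961962663), np.float64(69.22143443380386)] width 0.01012943572634222
bar centre [ 0.56323849 -0.02573672  0.094     ]
disc [array([ 0.5422, -0.019 ,  0.064 ]), array([ 0.5841, -0.0341,  0.064 ])]
[ 0.56312951 -0.0265448   0.064     ]
[143.01124463  -0.41270285 124.82030527] [142.21415425  -0.24765373 154.8203432 ] [ 0.51519331 -0.16043572  0.21882122]
```

```bash
python3 -m jog '24 0 0 0 0 0 40;24 0 0 0 0 0 40;24 0 0 0 0 0 40;24 0 0 0 0 0 40;24 0 0 0 0 0 40;23 0 0 0 0 0 40;0 0 30 0 0 0 40;0 0 30 0 0 0 40;0 0 30 0 0 0 40;0 0 30 0 0 0 40;0 0 10 0 0 0 40;0 0 0 0 0 0 40'
python3 - <<'E'
from h import *
w=capture('wrist')['color'];s=capture('scene');R=cv2.Rodrigues(np.array(s['R']))[0]
a=cv2.resize(w,(480,300));b=cv2.resize(s['color'][160:240,270:370],(480,300)[:1]+(300,))if 0 else cv2.resize(s['color'][150:235,270:390],(425,300),interpolation=cv2.INTER_CUBIC)
o=np.zeros((600,480,3),np.uint8);o[:300]=a;o[300:,:425]=b
cv2.imwrite('pics/g1.png',o[:,:,::-1])
E
```

```text
time_s: 16.18
position: [0.5635, -0.0258, 0.0885]
tcp_rot: [[0.338, 0.941, -0.001], [0.941, -0.338, 0.0], [-0.0, -0.001, -1.0]]
force: [-0.8, 0.6, 0.5]
opening: 0.457
grasp_force: 0.0
```

View pics/g1.png

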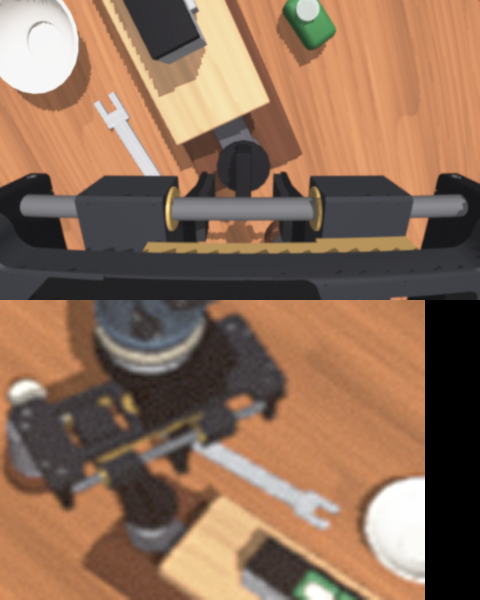

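The bar is centred between the open fingers: knob at (243,165), fingers at about (203,195) and (285,195). I descend in checked steps.

```bash
(python3 -m jog '0 0 8 0 0 0 40;0 0 8 0 0 0 40;0 0 0 0 0 0 40';python3 -m jog '0 0 6 0 0 0 40;0 0 6 0 0 0 40;0 0 0 0 0 0 40';python3 -m jog '0 0 4 0 0 0 40;0 0 0 0 0 0 40')| egrep 'time|pos|^force'
```

```text
time_s: 16.65
position: [0.5629, -0.0257, 0.0721]
force: [0.3, 0.2, -0.6]
time_s: 17.02
position: [0.563, -0.0258, 0.0601]
force: [-0.0, -0.0, 0.4]
time_s: 17.27
position: [0.5633, -0.0258, 0.0565]
force: [0.1, -0.4, 0.6]
```

```bash
python3 -m jog '0 0 2 0 0 0 30;0 0 0 0 0 0 12;0 0 0 0 0 0 4;0 0 0 0 0 0 0;0 0 0 0 0 0 0;0 0 0 0 0 0 0;0 0 0 0 0 0 0'
```

```text
time_s: 18.15
position: [0.5631, -0.0257, 0.0548]
tcp_rot: [[0.338, 0.941, -0.001], [0.941, -0.338, 0.0], [-0.0, -0.001, -1.0]]
force: [-1.7, 0.9, 2.7]
opening: 0.134
grasp_force: 30.0
```

The bar is gripped (opening 11.7 mm, 30 N). Next I push down to the stop.

```bash
(python3 -m jog '0 0 2 0 0 0 0;0 0 0 0 0 0 0';python3 -m jog '0 0 2 0 0 0 0;0 0 0 0 0 0 0';python3 -m jog '0 0 1.5 0 0 0 0;0 0 0 0 0 0 0';python3 -m jog '0 0 1 0 0 0 0;0 0 0 0 0 0 0;0 0 0 0 0 0 0')| egrep 'time|pos|^force|open'
```

```text
time_s: 18.4
position: [0.5632, -0.0258, 0.0531]
force: [-2.6, 0.5, 6.6]
opening: 0.133
time_s: 18.65
position: [0.5632, -0.026, 0.0514]
force: [-3.0, -1.5, 9.1]
opening: 0.139
time_s: 18.9
position: [0.5632, -0.0261, 0.0502]
force: [-3.8, -1.3, 11.0]
opening: 0.13
time_s: 19.27
position: [0.5632, -0.0261, 0.0496]
force: [-4.5, -0.3, 12.2]
opening: 0.134
```

```bash
(python3 -m jog '0 0 1.5 0 0 0 0;0 0 0 0 0 0 0;0 0 0 0 0 0 0')| egrep 'time|pos|^force|open'
cat > bub.py <<'E'
from h import *
for cam in ('top','scene','wrist'):
    capture(cam)
    v=place_of(cam,'vial')[:1];b=place_of(cam,'bubble_mid')
    print(cam,[(np.round(r['at'],4).tolist(),round(r['conf'],2)) for r in v+b])
S=read_state();print(S['time_s'],S['position'],S['force'])
E
python3 bub.py
```

```text
time_s: 19.65
position: [0.5633, -0.0261, 0.0496]
force: [-6.7, 0.0, 21.5]
opening: 0.138
top [([0.5451, 0.1643, 0.0832], 0.62), ([0.5533, 0.1329, 0.0873], 0.35)]
scene [([0.5493, 0.1347, 0.0837], 0.57)]
wrist [([0.5699, -0.0059, 0.0871], 0.46)]
20.1 [ 0.56326352 -0.02615216  0.04954371] [-5.91097139 -0.83685334 22.14096325]
```

```bash
(python3 -m jog '0 0 0 0 0 .1 0;0 0 0 0 0 .1 0;0 0 0 0 0 .1 0;0 0 0 0 0 .1 0;0 0 0 0 0 .1 0;0 0 0 0 0 .1 0;0 0 0 0 0 0 0';python3 -m jog '0 0 0 0 0 0 0;0 0 0 0 0 0 0;0 0 0 0 0 0 0;0 0 0 0 0 0 0;0 0 0 0 0 0 0;0 0 0 0 0 0 0;0 0 0 0 0 0 0;0 0 0 0 0 0 0;0 0 0 0 0 0 0;0 0 0 0 0 0 0;0 0 0 0 0 0 0;0 0 0 0 0 0 0')| egrep 'time|pos|rot|^force|open'
python3 bub.py
python3 - <<'E'
from h import *
d=capture('scene');im=d['color'];R=cv2.Rodrigues(np.array(d['R']))[0]
# white bubble within vial, own measurement
ax=np.array([-.0,0,0])
P=lambda p:cv2.projectPoints(np.array([p],float),R,np.array(d['t']),d['camera_matrix'],np.array(d['distortion']))[0].ravel()
print('vial px',P([.5455,.1643,.082]),P([.549,.1325,.082]))
c=np.hstack([cv2.resize(x[200:280,320:420],(400,320),interpolation=cv2.INTER_CUBIC) for x in (cv2.imread('pics/scene0.png')[:,:,::-1],im)])
cv2.imwrite('pics/b1.png',c[:,:,::-1])
E
```

```text
time_s: 20.98
position: [0.5635, -0.0263, 0.0496]
tcp_rot: [[0.811, 0.585, 0.001], [0.585, -0.811, -0.001], [-0.0, 0.001, -1.0]]
force: [-5.6, -1.5, 21.7]
opening: 0.137
time_s: 22.48
position: [0.5635, -0.0263, 0.0495]
tcp_rot: [[0.81, 0.586, 0.001], [0.586, -0.81, -0.001], [-0.0, 0.001, -1.0]]
force: [-6.8, -0.6, 21.2]
opening: 0.134
top [([0.5444, 0.1643, 0.0833], 0.74), ([0.5528, 0.1464, 0.0825], 0.37)]
scene [([0.662, 0.0741, -0.0023], 0.65), ([0.5452, 0.1508, 0.0835], 0.51)]
wrist []
22.925 [ 0.56354411 -0.02634158  0.04952331] [-5.96393072 -1.37760913 21.29098234]
vial px [368.61402447 240.45312659] [358.48449775 234.13173158]
```

```bash
cat > meas.py <<'E'
from h import *
ax=np.array([-.082,.9966,0]);cx=np.array([.9966,.082,0]);v0=np.array([.5452,.1643,.082])
for cam in ('scene','top'):
    d=capture(cam);im=d['color'].astype(int)
    vv,uu=np.mgrid[0:400,0:640]
    G=[];W=[]
    c=cv2.projectPoints(v0[None],cv2.Rodrigues(np.array(d['R']))[0],np.array(d['t']),d['camera_matrix'],np.array(d['distortion']))[0].ravel().astype(int)
    for v in range(c[1]-32,c[1]+33):
        for u in range(c[0]-32,c[0]+33):
            p=onz(d,(u,v),.082)-v0;y=p@ax*1000;x=p@cx*1000
            if abs(x)>13 or abs(y)>54: continue
            r,g,b=im[v,u]
            if g>r+25 and g>b+8: G.append(y)
            elif min(r,g,b)>150: W.append((y,x))
    G=np.array(G);W=np.array(W)
    print(cam,'green',len(G),G.min().round(1),G.max().round(1),'white',len(W),W.mean(0).round(1) if len(W) else None,W[:,0].min().round(1),W[:,0].max().round(1))
E
python3 meas.py
```

```text
scene green 240 -48.6 48.0 white 42 [-13.3  -1.6] -25.2 -1.6
top green 227 -47.5 51.2 white 26 [-11.9   2.9] -21.7 -2.1
```

View pics/b1.png

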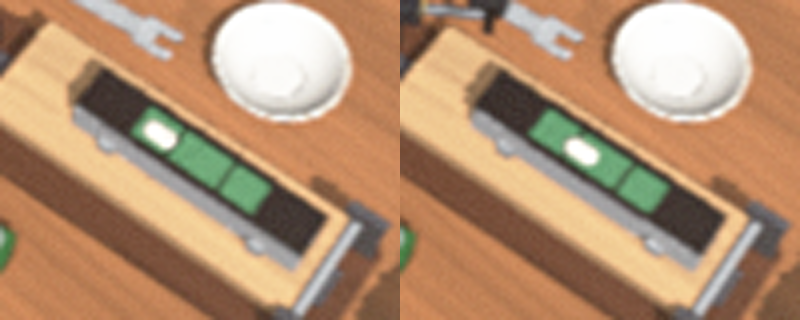

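Left is the start, with the bubble against the foot end. Right is now, with the bubble astride the foot-side line at about -13 mm. It needs another 0.63 rad clockwise.

```bash
(python3 -m jog '0 0 0 0 0 .105 0;0 0 0 0 0 .105 0;0 0 0 0 0 .105 0;0 0 0 0 0 .105 0;0 0 0 0 0 .105 0;0 0 0 0 0 .105 0;0 0 0 0 0 0 0';python3 -m jog '0 0 0 0 0 0 0;0 0 0 0 0 0 0;0 0 0 0 0 0 0;0 0 0 0 0 0 0;0 0 0 0 0 0 0;0 0 0 0 0 0 0;0 0 0 0 0 0 0;0 0 0 0 0 0 0;0 0 0 0 0 0 0;0 0 0 0 0 0 0;0 0 0 0 0 0 0;0 0 0 0 0 0 0';python3 -m jog '0 0 0 0 0 0 0;0 0 0 0 0 0 0;0 0 0 0 0 0 0;0 0 0 0 0 0 0;0 0 0 0 0 0 0;0 0 0 0 0 0 0')| egrep 'time|pos|rot|^force|open'
python3 meas.py
```

```text
time_s: 23.95
position: [0.5637, -0.0267, 0.0495]
tcp_rot: [[1.0, -0.005, 0.001], [-0.005, -1.0, -0.001], [0.001, 0.001, -1.0]]
force: [-6.2, -2.6, 20.1]
opening: 0.137
time_s: 25.45
position: [0.5637, -0.0267, 0.0495]
tcp_rot: [[1.0, -0.004, 0.001], [-0.004, -1.0, -0.001], [0.001, 0.001, -1.0]]
force: [-5.5, -1.1, 21.1]
opening: 0.136
time_s: 26.2
position: [0.5637, -0.0267, 0.0495]
tcp_rot: [[1.0, -0.004, 0.001], [-0.004, -1.0, -0.001], [0.001, 0.001, -1.0]]
force: [-6.1, -1.6, 20.8]
opening: 0.134
scene green 246 -48.2 47.4 white 43 [-0.2 -0.8] -11.7 11.7
top green 230 -49.6 51.0 white 24 [1.4 2.1] -8.9 10.5
```

```bash
python3 -c "
from rig import *
print(hand_in())"
```

```text
the job is handed in; nothing more can be done
None
```

I pressed the grey bottle's cap to its stop and let it spring back. Then I gripped the knob by its bar, pushed it fully down and turned it about 1.23 rad clockwise. The job was handed in at about 26 s with the knob still held down at about 21 N and the bubble within 1 mm of centre.

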